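# Roll the brass roller into its checking nest

### The job

Pick up the red-handled push paddle and use its blade to roll the brass roller gently along its lane of the track until it drops into the nest at the blue stop. Keep the roller on the track, do not touch it with the gripper, and leave the steel roller where it is. Then stand the paddle upright on the bench, clear of the track, and let go.

Things in the scene. Friction and masses are not known exactly. Their poses are not given: they have to be found in the camera images.
- paddle_grip (a point): Grip centre of the push paddle, on the axis of its upright red 24 x 24 mm handle, 90 mm above its underside (top at 118). x forward (push), y sideways, z up. Wooden blade at the bottom: 36 mm wide, 44 high, flat front face 18 mm in front of the handle axis; a 10 mm high heel reaches 22 mm behind the axis, so it stands by itself on the bench. 120 g.
- brass_roller_center (a point): Centre of the brass (yellow metal) roller, a solid cylinder of 32 mm diameter and 50 mm length lying across one lane of the track, its axis along its own x. It rolls freely, about 0.2 kg. It may be in either lane.
- steel_roller_center (a point): Centre of the steel (grey) roller of the same size, in the other lane.
- track: Fixed two-lane track, 260 (x) by 136 mm (y), origin under its centre. Lanes run along x, centred at y = +32 and -32, 56 wide between 8 mm rails (top z = 24). Floor z = 10 from the open end x = -130 to x = 85, then a 5 mm step down into the nest, up to the rigid blue stop (face x = 115, top z = 36). Roller centres: start x -85 to -20, z 26; past x = 85 they drop in and rest at about x = 98, z = 21.
There are look-alikes about, which are no part of the job. There is more than one size of the part that bears paddle_grip; the job needs the smallest. Of the things shaped like the part that bears brass_roller_center, the brass one is meant.

How it is judged:
On the way, in this order (a step that is already met when the one before it is completed fails the run):
1. the held paddle is behind the brass roller, in its lane (contact force between paddle and the fingers above 1 N and horizontal distance between paddle_grip and brass_roller_center below 0.055 m and height (world z) of paddle_grip below 0.13 m), for 0.05 s.
2. the brass roller lies in the nest while the paddle is still held (x of brass_roller_center in the frame of track between 0.088 and 0.108 m and z of brass_roller_center in the frame of track below 0.024 m and contact force between paddle and the fingers above 1 N), for 0.2 s.
At the end, for the whole second after the job is handed in: Brass roller at rest in the nest of its lane (within 10 mm of its middle along the lane, dropped below floor level), steel roller within 20 mm of its start, paddle released and still, standing on the bench, upright within 10 degrees, not touching the track (x of brass_roller_center in the frame of track between 0.088 and 0.108 m and z of brass_roller_center in the frame of track below 0.024 m and distance of steel_roller_center from where it was at the start of the episode below 0.02 m and linear speed of each of brass_roller, paddle below 0.02 m/s and angle between paddle_grip's own z axis and vertical below 0.17 rad and height (world z) of paddle_grip between 0.08 and 0.096 m and contact force between paddle and track below 0.5 N and contact force between paddle and the fingers below 0.5 N).
It fails at once if the gripper touches the brass roller (contact force between brass_roller and the fingers above 0.5 N).
It fails at once if the brass roller is lifted off the track (height (world z) of brass_roller_center above 0.038 m).
It fails at once if the brass roller is shot along faster than 0.4 m/s (linear speed of brass_roller above 0.4 m/s).
It fails at once if the steel roller is moved by more than 20 mm (distance of steel_roller_center from where it was at the start of the episode above 0.02 m).
It also fails if it takes over 48 s, if anything falls off the work surface, if the arm or the gripper's body presses on something with over 40 N, if the wrist force passes 120 N, or if a joint passes its speed limit or range.

### The arm

A 6-joint arm with a two-finger parallel gripper is mounted at the origin on the work surface; the furniture and walls round the work are solid. World frame = base frame: x ahead of the robot, y to its left, z up, the work surface at z = 0. Lengths are in m, angles in rad, forces in N, time in s.
With the tool pointing down it reaches from about 0.3 to 0.85 m from the base axis. Payload 5.4 kg.
Tool frame: the origin (TCP) lies on the front face of the gripper's body, between the roots of the fingers; the fingertips stand 73 mm ahead of it and the grasp point (between the pads) lies 54 mm ahead of it; z points along the fingers, y is the line along which they close (so a half turn about z gives the same grasp; the last joint's range is limited). The gripper opens to 85 mm and grips with 20 to 120 N. Pads are 22 mm wide; open, the fingers measure 114 mm over their backs; the gripper's body (76 mm by 85 mm) begins 54 mm behind the grasp point. The pads swing forward as they close: fully open they stand 13 mm farther back than shut.
Start: joints at [-1.431, 0.158, 1.597, -0, 1.386, -0.21], TCP at [0.197, -0.54, 0.304] pointing down, gripper open.
Joint ranges: [-2.91, 2.91], [-0.94, 2.29], [0.18, 2.7], [-1.29, 4.43], [0.17, 2.64], [-3, 3]. Speed limits (rad/s): [2.57, 2.57, 3.14, 3.14, 3.14, 3.14].

### API

Orientations are given as a unit quaternion [x, y, z, w].
In Python, from plant import bot gives the robot as it stands.
- The arm moves only by the tool step_arm, never from a script. Its argument "commands" is a list that holds one entry, the list of rows, each a list of 7 numbers: the gripper command: -1 is shut, 1 is fully open, values between are in proportion, then the shift along the tool's x, y, z each as a share of 100 mm, from -1 to 1, then the turn, a rotation vector about the tool's x, y, z each as a share of pi rad, from -1 to 1. In form: [[[gripper, dx, dy, dz, wx, wy, wz], ...]]. A call has 1 to 10 rows; each row is the pose to reach, as a shift and turn from the pose commanded when the call began, along the tool's axes at that moment, turning the shorter way round; what a row does not reach only later rows make up. A row lasts 1/10 s, in which the tool goes at most 50 mm and 8.59 degrees, less where a joint would pass 70% of its speed; a pose out of reach is approached as far as the arm can. A call with a number of a shift or a turn outside -1 to 1 is refused whole. A call with a gripper value outside its range is refused whole. The fingers move at their own pace and stop on an object; "squeeze" is the grip in N (left out, the last holds). Time passes only in rows, so rows that repeat a pose let the fingers close. It gives the time, the measured TCP pose, the force, the opening and the grip force at its end, in the units of the state.
- bot.get_obs(): the state, without advancing time (a new reading comes with each control period).
- bot.capture(name): name is "scene" or "top"; returns the picture (420x560x3 uint8, red, green, blue); there is no depth.
- bot.camera_params(name): a dict with "K" (3x3 intrinsics, pixels), "dist_coeffs" ([k1, k2, p1, p2, k3] as OpenCV has them; the pictures are not rectified), "extrinsics" (4x4, takes a point from world to camera coordinates). Camera axes: x right, y down, z forward; pixel columns grow to the right and rows downward; lengths in m; the calibration is good to about 2 mm. A picture is of the moment at which its call begins. camera_params takes no time and is no camera call.
- bot.sign_off(): hands the job in; it is judged then, once.
The state is a dict: "time_s": time; "qpos": joint angles; "dq": joint speeds; "effort": joint torques, N m; "position": TCP position; "eef_rot": TCP orientation; "contact_force": force on the tool from outside, world axes, zero at the start; "torque": the same for the moment, N m; "grip_width": finger opening in m; "grip_force": force on a finger pad.
Only numpy, scipy, OpenCV 4.12 (cv2) and the standard library are available. Lean on these libraries where they do the work, as an engineer would, in place of code of your own. Each camera call takes 0.05 s, during which the arm holds its last target. There are 200 camera calls.

## Working session

There is one attempt and no reset: what is moved stays moved. The work goes in short steps, Python scripts to look and compute and a tool call to move; the robot and the scene stay as the last step left them, time stands still between calls to the robot, and variables do not carry over. Pictures are saved under pics/ and viewed, at most 10 in all, crops included, and the job is handed in when it is done.

Besides the shell and the picture viewer there is one more tool, called after "Emit:" as name([rows], argument=value, ...), one row to a line, values as JSON. step_arm: Moves the arm, as the interface text tells. Shift numbers are shares of 100 mm and turn numbers shares of pi rad, none past 1 either way. Its arguments: {"type":"object","properties":{"commands":{"type":"array"},"squeeze":{"type":"number"}},"required":["commands"]}

```bash
mkdir -p pics; python3 - <<'E'
from plant import bot
import cv2,numpy as np
for n in("scene","top"):
    im=bot.capture(n)[:,:,::-1]
    cv2.imwrite(f"pics/{n}0.png",im)
    p=bot.camera_params(n);print(n,np.round(p["K"],1).tolist(),p["dist_coeffs"],np.round(p["extrinsics"],3).tolist())
print(bot.get_obs())
E
```

```text
scene [[524.0, 0.0, 282.8], [0.0, 524.0, 210.6], [0.0, 0.0, 1.0]] [-0.18314063  0.          0.          0.          0.        ] [[-0.755, 0.656, 0.022, 0.466], [0.29, 0.363, -0.886, -0.024], [-0.589, -0.662, -0.464, 1.254], [0.0, 0.0, 0.0, 1.0]]
top [[520.6, 0.0, 281.2], [0.0, 520.6, 212.3], [0.0, 0.0, 1.0]] [-0.08478811  0.          0.          0.          0.        ] [[0.232, -0.973, 0.007, -0.224], [-0.927, -0.223, -0.302, 0.49], [0.295, 0.064, -0.953, 1.057], [0.0, 0.0, 0.0, 1.0]]
{'time_s': 0.1, 'qpos': array([-1.43111716e+00,  1.58985073e-01,  1.59812551e+00, -5.21060431e-06,
        1.38622175e+00, -2.10074489e-01]), 'dq': array([ 0.00053822, -0.00152918, -0.0032136 ,  0.00107702,  0.00024914,
        0.00162375]), 'effort': array([-7.30060983e-04, -3.96995366e+01, -3.32337105e+01, -3.23273853e-04,
        4.19491378e-03,  4.12261431e-05]), 'position': array([ 0.19696455, -0.53975378,  0.30300618]), 'eef_rot': array([ 9.84747520e-01,  1.73987253e-01,  2.80508619e-05, -8.69388433e-04]), 'contact_force': array([-0.79811123, -0.50639909, -0.0036918 ]), 'torque': array([-0.00103119,  0.02467962, -0.00255257]), 'grip_force': 0.0, 'grip_width': 0.0850516110493109}
```

View pics/scene0.png

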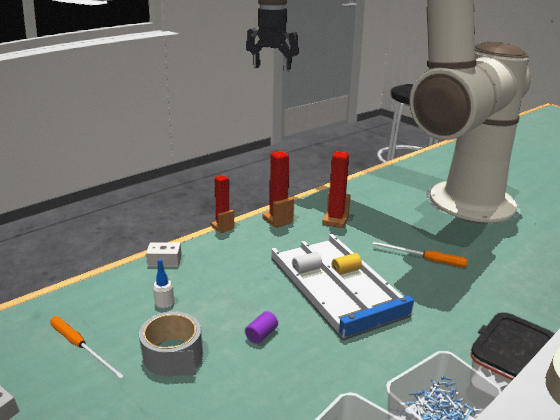

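View pics/top0.png

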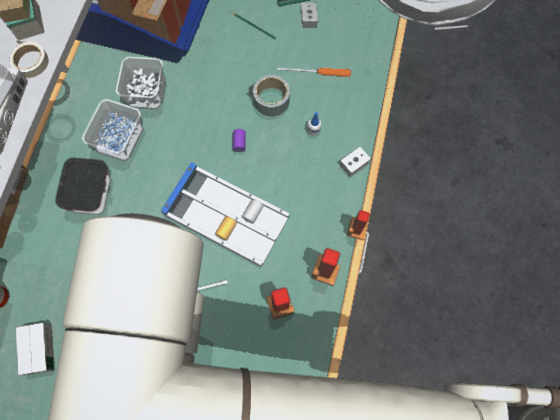

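The scene view shows three red-handled paddles, at about (222,205), (280,187) and (340,187); in the top view they are at (361,222), (328,263) and (281,302). The one at (222,205) / (361,222) is visibly the smallest. The brass roller is at scene (346,263) / top (226,228), and the steel one at (307,262) / (253,210). I'll confirm this in an enlarged crop.

```bash
cat > h.py <<'E'
import cv2,numpy as np
from plant import bot
P={n:bot.camera_params(n) for n in("scene","top")}
def ray(n,uv):
    p=P[n];E=np.array(p["extrinsics"]);K=np.array(p["K"])
    q=cv2.undistortPoints(np.array(uv,float).reshape(-1,1,2),K,np.array(p["dist_coeffs"]))[:,0]
    d=np.c_[q,np.ones(len(q))]@E[:3,:3]
    return -E[:3,:3].T@E[:3,3],d
def plane(n,uv,z):
    c,d=ray(n,uv);return c+d*((z-c[2])/d[:,2])[:,None]
def proj(n,X):
    p=P[n];E=np.array(p["extrinsics"])
    return cv2.projectPoints(np.array(X,float).reshape(-1,3),cv2.Rodrigues(E[:3,:3])[0],E[:3,3],np.array(p["K"]),np.array(p["dist_coeffs"]))[0][:,0]
E
python3 - <<'E'
from h import *
t=cv2.imread("pics/top0.png");s=cv2.imread("pics/scene0.png")
a=cv2.resize(t[195:250,335:390],(400,400),interpolation=2)  # scale 7.27
b=cv2.resize(s[170:240,195:245],(286,400),interpolation=2)  # 5.71
cv2.imwrite("pics/pad.png",np.hstack([a,b]))
cv2.imwrite("pics/trk.png",cv2.resize(t[155:275,150:300],(750,600),interpolation=2))
for n,im in(("top",t),("scene",s)):
    h=cv2.cvtColor(im,cv2.COLOR_BGR2HSV)
    for nm,lo,hi in(("red",(0,200,60),(4,255,255)),("orange",(6,150,60),(16,255,255)),("brass",(17,130,100),(28,255,255)),("blue",(105,180,80),(118,255,255))):
        m=cv2.inRange(h,lo,hi)
        for c in cv2.findContours(m,0,2)[0]:
            if cv2.contourArea(c)>60: 
                r=cv2.minAreaRect(c);print(n,nm,np.round(r[0],1),np.round(r[1],1),round(r[2]),np.round(cv2.boxPoints(r)).tolist())
E
```

```text
top orange [333.9  71.6] [32.1  6.5] 3 [[318.0, 74.0], [318.0, 67.0], [350.0, 69.0], [350.0, 76.0]]
top orange [167.9  11.9] [11.4 23.5] 14 [[160.0, 22.0], [165.0, -1.0], [176.0, 2.0], [171.0, 25.0]]
top brass [225.6 227.2] [10.9 20. ] 32 [[216.0, 233.0], [226.0, 216.0], [236.0, 222.0], [225.0, 239.0]]
scene red [221.5 194.5] [37. 13.] 90 [[215.0, 176.0], [228.0, 176.0], [228.0, 213.0], [215.0, 213.0]]
scene red [337.9 184.4] [15.7 65. ] 4 [[328.0, 216.0], [332.0, 151.0], [348.0, 153.0], [343.0, 217.0]]
scene red [279.  177.5] [53. 18.] 90 [[270.0, 151.0], [288.0, 151.0], [288.0, 204.0], [270.0, 204.0]]
scene orange [ 66.3 330.3] [38.  12.7] 41 [[48.0, 323.0], [56.0, 313.0], [85.0, 338.0], [77.0, 347.0]]
scene orange [445.  258.2] [43.2 10.4] 13 [[423.0, 258.0], [425.0, 248.0], [467.0, 258.0], [465.0, 268.0]]
scene orange [223.4 221.4] [19.1 24.6] 75 [[209.0, 215.0], [233.0, 209.0], [238.0, 227.0], [214.0, 234.0]]
scene orange [335.1 217.1] [22.4 17.9] 15 [[322.0, 223.0], [327.0, 206.0], [348.0, 211.0], [344.0, 229.0]]
scene orange [279.8 212.4] [25.1 33.2] 74 [[260.0, 205.0], [292.0, 196.0], [299.0, 220.0], [267.0, 229.0]]
scene brass [346.8 263.2] [16.8 28.5] 72 [[331.0, 260.0], [358.0, 251.0], [363.0, 267.0], [336.0, 276.0]]
scene blue [377.3 311.4] [10.8 73.7] 72 [[341.0, 318.0], [411.0, 295.0], [414.0, 305.0], [344.0, 328.0]]
scene blue [161.5 272. ] [26.  9.] 90 [[157.0, 259.0], [166.0, 259.0], [166.0, 285.0], [157.0, 285.0]]
```

View pics/pad.png

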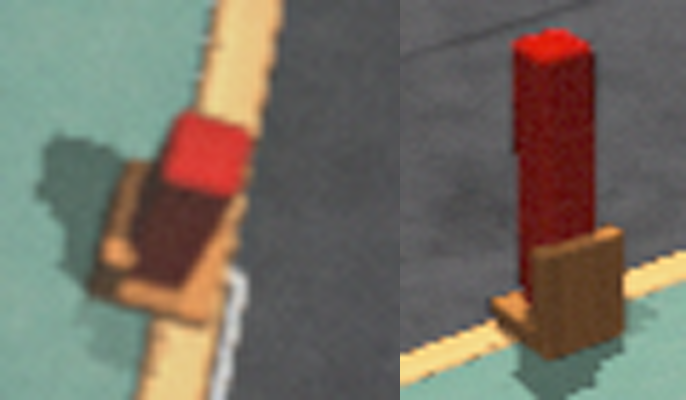

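View pics/trk.png

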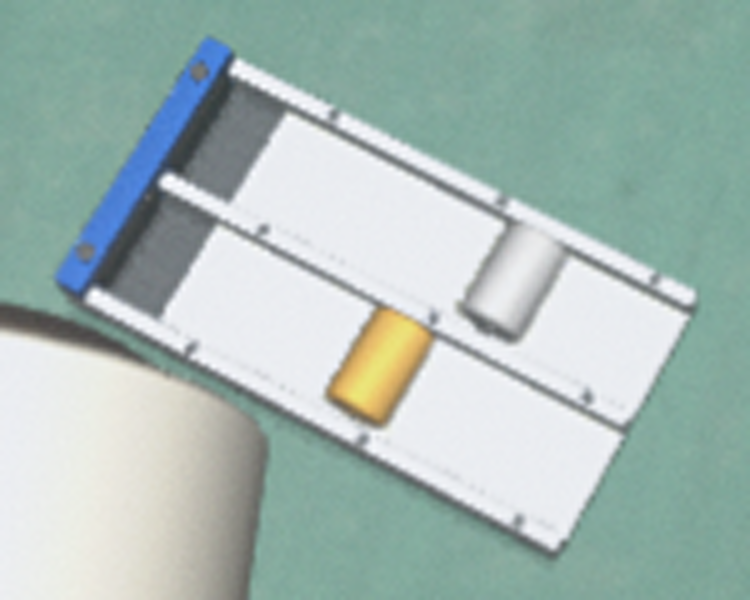

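The crop confirms the small paddle (handle top at top-view (363.6,216), scene (221.8,178)). The track crop shows brass in the lane nearer the robot and steel in the other lane, with the blue stop at the upper left.

```bash
python3 - <<'E'
from h import *
np.set_printoptions(precision=4,suppress=True)
T=lambda *p:np.array(p)/7.273+[335,195]
S=lambda *p:(np.array(p)-[400,0])/5.717+[195,170]
K=lambda *p:np.array(p)/5+[150,155]
for n in P:print(n,ray(n,[[280,210]])[0])
print("top c",plane("top",T((208,153)),.118),plane("scene",S((553,45)),.118))
print("top corners",plane("top",T((183,112),(250,125),(240,195),(165,180)),.118))
print("blade top",plane("scene",S((535,250),(622,230)),.044))
print("blade bot",plane("scene",S((550,357),(623,332),(537,345)),0),"heel",plane("scene",S((493,302)),.01))
print("foot top",plane("top",T((90,292),(207,320)),0),plane("top",T((130,160)),.01),plane("top",T((130,160)),.044))
print("rails",plane("top",K((697,292),(560,552),(232,62),(88,295)),.024))
print("open floor end",plane("top",K((692,312),(625,428),(565,545)),.01))
print("stop top",plane("top",K((212,37),(57,280),(235,50),(83,292)),.036))
print("stop scene",plane("scene",[[341,318],[411,298]],.036))
print("step edge",plane("top",K((286,113),(163,316)),.01))
print("brass c",plane("top",[[225.6,227.2]],.030),plane("scene",[[346.8,263.2]],.028))
print("steel",plane("top",K((515,280)),.030))
E
```

```text
scene [1.0975 0.5335 0.5503]
top [ 0.194  -0.1762  1.1573]
top c [[ 0.5485 -0.2762  0.118 ]] [[ 0.5514 -0.2681  0.118 ]]
top corners [[ 0.559  -0.2669  0.118 ]
 [ 0.5597 -0.2865  0.118 ]
 [ 0.5382 -0.2876  0.118 ]
 [ 0.5376 -0.2657  0.118 ]]
blade top [[ 0.5668 -0.2615  0.044 ]
 [ 0.5332 -0.2545  0.044 ]]
blade bot [[ 0.5641 -0.2585  0.    ]
 [ 0.5322 -0.2567  0.    ]
 [ 0.5628 -0.2687  0.    ]] heel [[ 0.5669 -0.2908  0.01  ]]
foot top [[ 0.5346 -0.2596  0.    ]
 [ 0.5342 -0.2976  0.    ]] [[ 0.5772 -0.2628  0.01  ]] [[ 0.5659 -0.2603  0.044 ]]
rails [[ 0.5471 -0.1189  0.024 ]
 [ 0.4153 -0.0873  0.024 ]
 [ 0.6064  0.1196  0.024 ]
 [ 0.4805  0.1516  0.024 ]]
open floor end [[ 0.5415 -0.1181  0.01  ]
 [ 0.4806 -0.1011  0.01  ]
 [ 0.4217 -0.0876  0.01  ]]
stop top [[0.6119 0.1291 0.036 ]
 [0.481  0.164  0.036 ]
 [0.6081 0.1168 0.036 ]
 [0.4783 0.1508 0.036 ]]
stop scene [[0.6081 0.1238 0.036 ]
 [0.4827 0.1637 0.036 ]]
step edge [[0.5924 0.091  0.01  ]
 [0.4825 0.1188 0.01  ]]
brass c [[0.4799 0.0131 0.03  ]] [[0.4786 0.0162 0.028 ]]
steel [[ 0.5314 -0.0374  0.03  ]]
```

Emit:
step_arm([
  [[1, 0.5, -0.15, 0, 0, 0, 0], [1, 1, -0.3, 0, 0, 0, 0], [1, 1, -0.3, 0, 0, 0, 0]],
])

```text
time_s: 0.4
position: [0.284, -0.4745, 0.3033]
eef_rot: [0.984, 0.176, 0.001, -0.001]
contact_force: [-0.4, -0.5, -0.5]
grip_width: 0.0856
grip_force: 0.0
```

Emit:
step_arm([
  [[1, 0.5, -0.15, 0, 0, 0, 0], [1, 1, -0.3, 0, 0, 0, 0], [1, 1, -0.3, 0, 0, 0, 0]],
])

```text
time_s: 0.7
position: [0.3673, -0.4123, 0.3035]
eef_rot: [0.984, 0.177, 0.001, -0.001]
contact_force: [0.0, -1.3, 0.9]
grip_width: 0.0856
grip_force: 0.0
```

```bash
cat >> h.py <<'E'
from scipy.spatial.transform import Rotation as R
def go(target,yawy):
    """shares (tool axes) to TCP target with tool y at world yaw yawy (deg), tool down"""
    o=bot.get_obs();r=R.from_quat(o["eef_rot"]);d=r.inv().apply(np.array(target)-o["position"])
    a=np.radians(yawy);y=np.array([np.cos(a),np.sin(a),0]);z=np.array([0,0,-1.])
    g=R.from_matrix(np.c_[np.cross(y,z),y,z]);w=(r.inv()*g).as_rotvec()/np.pi
    print("t",round(o["time_s"],2),"pos",o["position"].round(4),"shift",(d*10).round(3),"turn",w.round(4),"q",o["qpos"].round(2),"w",round(o["grip_width"],4),"F",round(o["grip_force"],1))
E
python3 - <<'E'
from h import *
go((.549,-.276,.304),-92)
for z in(.13,.15,.17):print(z,plane("top",[[331,256],[281,296]],z).round(3).tolist(),plane("scene",[[280,153],[341,154]],z).round(3).tolist())
E
```

```text
t 0.7 pos [ 0.3673 -0.4123  0.3035] shift [ 2.177e+00 -6.460e-01 -1.000e-03] turn [-0.0005 -0.0004  0.1241] q [-1.06  0.1   1.66  0.    1.38  0.15] w 0.0856 F 0.0
0.13 [[0.446, -0.226, 0.13], [0.344, -0.147, 0.13]] [[0.39, -0.276, 0.13], [0.287, -0.19, 0.13]]
0.15 [[0.441, -0.226, 0.15], [0.341, -0.148, 0.15]] [[0.423, -0.238, 0.15], [0.325, -0.155, 0.15]]
0.17 [[0.436, -0.225, 0.17], [0.338, -0.148, 0.17]] [[0.457, -0.199, 0.17], [0.364, -0.121, 0.17]]
```

Emit:
step_arm([
  [[1, 0.5, -0.15, 0, 0, 0, 0], [1, 1, -0.3, 0, 0, 0, 0], [1, 1, -0.3, 0, 0, 0, 0]],
])

```text
time_s: 1.0
position: [0.4506, -0.3503, 0.3035]
eef_rot: [0.984, 0.176, 0.0, -0.001]
contact_force: [-0.3, -0.6, 0.2]
grip_width: 0.0858
grip_force: 0.0
```

Emit:
step_arm([
  [[1, 0.5, -0.15, 0, 0, 0, 0], [1, 1, -0.3, 0, 0, 0, 0], [1, 1, -0.3, 0, 0, 0, 0.124], [1, 1, -0.3, 0, 0, 0, 0.124], [1, 1, -0.3, 0, 0, 0, 0.124], [1, 1, -0.3, 0, 0, 0, 0.124]],
])

```text
time_s: 1.6
position: [0.5309, -0.2915, 0.3034]
eef_rot: [1.0, -0.02, -0.001, 0.0]
contact_force: [-0.7, 0.4, 0.1]
grip_width: 0.0856
grip_force: 0.0
```

```bash
python3 - <<'E'
from h import *
go((.549,-.276,.304),-92)
E
```

```text
t 1.6 pos [ 0.5309 -0.2915  0.3034] shift [ 0.174 -0.162 -0.006] turn [ 0.      0.0003 -0.0018] q [-0.7   0.24  1.51 -0.    1.4   0.91] w 0.0856 F 0.0
```

Emit:
step_arm([
  [[1, 0.17, -0.16, 0, 0, 0, 0], [1, 0.17, -0.16, 0.4, 0, 0, 0], [1, 0.17, -0.16, 0.7, 0, 0, 0], [1, 0.17, -0.16, 1, 0, 0, 0], [1, 0.17, -0.16, 1, 0, 0, 0]],
])

```text
time_s: 2.1
position: [0.5463, -0.2742, 0.1986]
eef_rot: [1.0, -0.019, -0.004, -0.003]
contact_force: [-1.4, 0.5, -0.4]
grip_width: 0.0857
grip_force: 0.0
```

```bash
python3 - <<'E'
from h import *
go((.549,-.276,.146),-92)
t=bot.capture("top")[:,:,::-1];s=bot.capture("scene")[:,:,::-1]
cv2.imwrite("pics/app.png",np.hstack([cv2.resize(t[160:260,310:410],(400,400)),cv2.resize(s[140:240,170:270],(400,400))]))
E
```

```text
t 2.1 pos [ 0.5463 -0.2742  0.1986] shift [0.032 0.02  0.525] turn [-0.0018  0.0027 -0.0012] q [-0.66  0.35  1.58 -0.    1.22  0.95] w 0.0857 F 0.0
```

View pics/app.png

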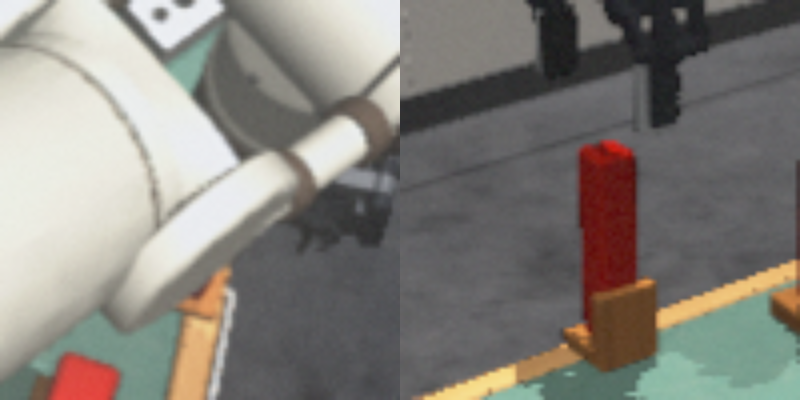

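The scene crop shows the two fingertips at (560,70) and (665,110). Their midpoint lies straight above the handle top at (610,150), so I'll descend and grip.

Emit:
step_arm([
  [[1, 0.02, 0.01, 0.2, 0, 0, 0], [1, 0.02, 0.01, 0.4, 0, 0, 0], [1, 0.02, 0.01, 0.52, 0, 0, 0], [1, 0.02, 0.01, 0.52, 0, 0, 0]],
])

```text
time_s: 2.6
position: [0.5509, -0.2762, 0.1516]
eef_rot: [1.0, -0.02, -0.0, -0.0]
contact_force: [-0.1, 0.7, -0.5]
grip_width: 0.0849
grip_force: 0.0
```

Emit:
step_arm([
  [[0.3, 0, 0, 0, 0, 0, 0], [0, 0, 0, 0, 0, 0, 0], [-0.2, 0, 0, 0, 0, 0, 0], [-0.4, 0, 0, 0, 0, 0, 0], [-0.6, 0, 0, 0, 0, 0, 0], [-1, 0, 0, 0, 0, 0, 0], [-1, 0, 0, 0, 0, 0, 0], [-1, 0, 0, 0, 0, 0, 0], [-1, 0, 0, 0, 0, 0, 0]],
], squeeze=40)

```text
time_s: 3.5
position: [0.5516, -0.2763, 0.1525]
eef_rot: [1.0, -0.02, 0.0, 0.0]
contact_force: [0.2, 0.2, 5.6]
grip_width: 0.0235
grip_force: 45.5
```

```bash
python3 - <<'E'
from h import *
go((.549,-.276,.146),-92)
t=bot.capture("top")[:,:,::-1];s=bot.capture("scene")[:,:,::-1]
cv2.imwrite("pics/grip.png",np.hstack([cv2.resize(t[160:260,310:410],(400,400)),cv2.resize(s[140:240,170:270],(400,400))]))
E
```

```text
t 3.5 pos [ 0.5516 -0.2763  0.1525] shift [-0.026 -0.002  0.065] turn [ 0.0001 -0.0003 -0.0015] q [-0.66  0.42  1.6   0.    1.13  0.95] w 0.0235 F 45.5
```

View pics/grip.png

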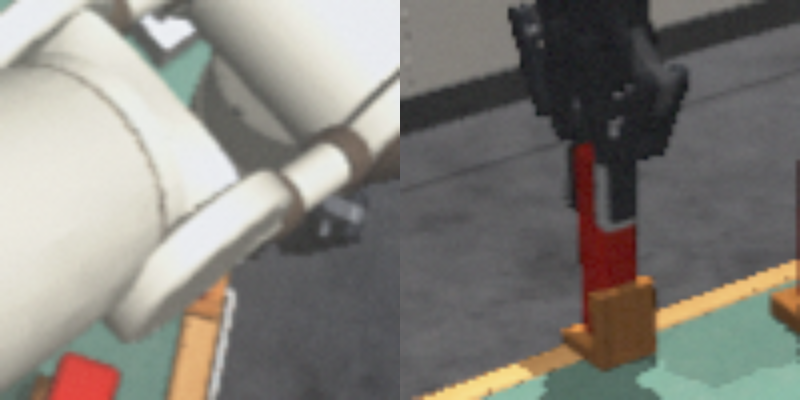

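The grip is good: opening 23.5 mm, paddle upright. Next I lift it and carry it along +y.

Emit:
step_arm([
  [[-1, 0, 0, -0.2, 0, 0, 0], [-1, 0, 0, -0.45, 0, 0, 0], [-1, 0, 0, -0.7, 0, 0, 0], [-1, 0, -0.25, -0.7, 0, 0, 0], [-1, 0, -0.6, -0.7, 0, 0, 0], [-1, 0, -1, -0.7, 0, 0, 0], [-1, 0, -1, -0.7, 0, 0, 0]],
])

```text
time_s: 4.3
position: [0.5545, -0.1717, 0.2204]
eef_rot: [1.0, -0.018, -0.001, -0.002]
contact_force: [-0.5, -0.1, -1.4]
grip_width: 0.0234
grip_force: 45.0
```

```bash
python3 - <<'E'
from h import *
go((.463,-.047,.222),-104.7)
E
```

```text
t 4.3 pos [ 0.5545 -0.1717  0.2204] shift [-0.959 -1.214 -0.009] turn [-0.0009  0.001   0.0703] q [-0.51  0.25  1.66  0.    1.23  1.1 ] w 0.0234 F 45.0
```

Emit:
step_arm([
  [[-1, -0.2, -0.25, 0, 0, 0, 0], [-1, -0.45, -0.6, 0, 0, 0, 0.035], [-1, -0.7, -0.9, 0, 0, 0, 0.07], [-1, -0.7, -0.9, 0, 0, 0, 0.07], [-1, -0.7, -0.9, 0, 0, 0, 0.07]],
])

```text
time_s: 4.8
position: [0.4885, -0.0834, 0.2214]
eef_rot: [0.992, -0.129, -0.0, 0.0]
contact_force: [0.2, -0.9, -0.8]
grip_width: 0.0237
grip_force: 44.9
```

```bash
python3 - <<'E'
from h import *
go((.463,-.047,.222),-104.7)
E
```

```text
t 4.8 pos [ 0.4885 -0.0834  0.2214] shift [-0.339 -0.287 -0.006] turn [ 0.0001  0.0001 -0.0005] q [-0.41  0.03  1.9  -0.    1.21  1.42] w 0.0237 F 44.9
```

Emit:
step_arm([
  [[-1, -0.2, -0.15, 0, 0, 0, 0], [-1, -0.34, -0.28, 0, 0, 0, 0], [-1, -0.34, -0.28, 0.2, 0, 0, 0], [-1, -0.34, -0.28, 0.2, 0, 0, 0]],
])

```text
time_s: 5.2
position: [0.4625, -0.0481, 0.2]
eef_rot: [0.992, -0.129, -0.002, -0.0]
contact_force: [-0.8, -0.4, -1.7]
grip_width: 0.0235
grip_force: 44.8
```

```bash
python3 - <<'E'
from h import *
go((.463,-.047,.166),-104.7)
s=bot.capture("scene")[:,:,::-1]
cv2.imwrite("pics/lane.png",cv2.resize(s[170:340,250:430],(635,600),interpolation=2))
E
```

```text
t 5.2 pos [ 0.4625 -0.0481  0.2   ] shift [ 0.003 -0.012  0.34 ] turn [ 0.      0.0012 -0.0009] q [-0.36 -0.02  2.   -0.    1.16  1.47] w 0.0235 F 44.8
```

View pics/lane.png

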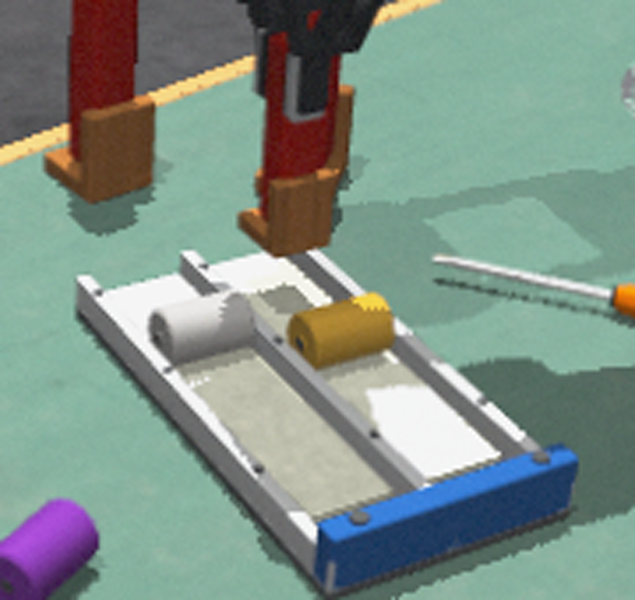

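The crop shows the held blade's lower front corners at about (275,255) and (330,245), above the brass lane's open end and behind the brass roller at (340,330). I'll check the lateral centring numerically.

```bash
python3 - <<'E'
from h import *
f=lambda *p:np.array(p)/3.528+[250,170]
u=np.array([.2538,.9673]);v=np.array([-.9673,.2538]);c=np.array([.5142,.0227])
tr=lambda X:np.c_[(X[:,:2]-c)@u,(X[:,:2]-c)@v].round(4)
print("blade bottom",tr(plane("scene",f((275,256),(330,246)),.0475)))
print("tcp",tr(np.array([[.4625,-.0481]])))
print("rails brass lane (mid end, outer end)",tr(plane("scene",f((185,258),(205,253),(300,255),(320,253)),.024)))
E
```

```text
blade bottom [[-0.0651  0.0209]
 [-0.0618  0.0531]]
tcp [[-0.0816  0.032 ]]
rails brass lane (mid end, outer end) [[-0.1169 -0.0043]
 [-0.1171  0.0083]
 [-0.0933  0.0554]
 [-0.0905  0.0667]]
```

Emit:
step_arm([
  [[-1, 0.02, 0, 0.1, 0, 0, 0], [-1, 0.02, 0, 0.2, 0, 0, 0], [-1, 0.02, 0, 0.28, 0, 0, 0], [-1, 0.02, 0, 0.34, 0, 0, 0], [-1, 0.02, 0, 0.34, 0, 0, 0], [-1, 0.02, 0, 0.34, 0, 0, 0]],
])

```text
time_s: 5.85
position: [0.4651, -0.0482, 0.1678]
eef_rot: [0.992, -0.129, -0.0, -0.0]
contact_force: [0.4, 0.0, -1.2]
grip_width: 0.0234
grip_force: 44.9
```

```bash
python3 - <<'E'
from h import *
go((.463,-.047,.165),-104.7);print(bot.get_obs()["contact_force"])
E
```

```text
t 5.85 pos [ 0.4651 -0.0482  0.1678] shift [-0.024 -0.006  0.028] turn [-0.      0.0001 -0.001 ] q [-0.36  0.04  2.02  0.    1.09  1.47] w 0.0234 F 44.9
[ 0.35181751  0.01737303 -1.18524958]
```

Emit:
step_arm([
  [[-1, 0, -0.03, 0, 0, 0, 0], [-1, 0, -0.07, 0, 0, 0, 0], [-1, 0, -0.11, 0, 0, 0, 0], [-1, 0, -0.15, 0, 0, 0, 0], [-1, 0, -0.19, 0, 0, 0, 0], [-1, 0, -0.23, 0, 0, 0, 0], [-1, 0, -0.27, 0, 0, 0, 0], [-1, 0, -0.31, 0, 0, 0, 0], [-1, 0, -0.35, 0, 0, 0, 0], [-1, 0, -0.39, 0, 0, 0, 0]],
])

```text
time_s: 6.85
position: [0.4752, -0.0102, 0.1679]
eef_rot: [0.992, -0.129, -0.0, -0.0]
contact_force: [0.2, -0.3, -1.4]
grip_width: 0.0231
grip_force: 44.8
```

```bash
cat >> h.py <<'E'
u=np.array([.2538,.9673]);v=np.array([-.9673,.2538]);c=np.array([.5142,.0227])
tr=lambda X:np.c_[(X[:,:2]-c)@u,(X[:,:2]-c)@v].round(4)
def brass():
    s=bot.capture("scene")[:,:,::-1];m=cv2.inRange(cv2.cvtColor(s,cv2.COLOR_BGR2HSV),(17,130,60),(28,255,255))
    k=max(cv2.findContours(m,0,2)[0],key=cv2.contourArea);r=cv2.minAreaRect(k);o=bot.get_obs()
    print("brass",r,tr(plane("scene",[r[0]],.026)),"tcp",tr(o["position"][None]),o["position"][2].round(4),"F",o["contact_force"].round(1))
    return s
E
python3 -c "
from h import *
brass()"
```

```text
brass ((349.2730712890625, 265.8346252441406), (17.190336227416992, 29.556854248046875), 74.74488067626953) [[-0.0086  0.034 ]] tcp [[-0.0413  0.0294]] 0.1679 F [ 0.3  0.2 -1.3]
```

Blade is in contact (33 mm spacing). I'll keep pushing slowly.

Emit:
step_arm([
  [[-1, 0, -0.04, 0, 0, 0, 0], [-1, 0, -0.08, 0, 0, 0, 0], [-1, 0, -0.12, 0, 0, 0, 0], [-1, 0, -0.16, 0, 0, 0, 0], [-1, 0, -0.2, 0, 0, 0, 0], [-1, 0, -0.24, 0, 0, 0, 0], [-1, 0, -0.28, 0, 0, 0, 0], [-1, 0, -0.32, 0, 0, 0, 0], [-1, 0, -0.36, 0, 0, 0, 0], [-1, 0, -0.4, 0, 0, 0, 0]],
])

```text
time_s: 7.9
position: [0.4855, 0.0285, 0.1679]
eef_rot: [0.992, -0.129, -0.0, -0.0]
contact_force: [0.3, -0.8, -0.2]
grip_width: 0.0235
grip_force: 44.8
```

```bash
python3 -c "
from h import *
brass()"
```

```text
brass ((361.6000061035156, 277.29998779296875), (18.024980545043945, 30.04163360595703), 71.56504821777344) [[0.0315 0.0342]] tcp [[-0.0013  0.0293]] 0.1679 F [ 0.   1.7 -1. ]
```

Emit:
step_arm([
  [[-1, 0, -0.04, 0, 0, 0, 0], [-1, 0, -0.08, 0, 0, 0, 0], [-1, 0, -0.12, 0, 0, 0, 0], [-1, 0, -0.16, 0, 0, 0, 0], [-1, 0, -0.2, 0, 0, 0, 0], [-1, 0, -0.24, 0, 0, 0, 0], [-1, 0, -0.28, 0, 0, 0, 0], [-1, 0, -0.32, 0, 0, 0, 0], [-1, 0, -0.36, 0, 0, 0, 0], [-1, 0, -0.4, 0, 0, 0, 0]],
])

```text
time_s: 8.95
position: [0.4958, 0.0671, 0.1679]
eef_rot: [0.992, -0.129, -0.0, -0.0]
contact_force: [-0.1, 0.3, -1.1]
grip_width: 0.0235
grip_force: 44.8
```

Emit:
step_arm([
  [[-1, 0, -0.03, 0, 0, 0, 0], [-1, 0, -0.06, 0, 0, 0, 0], [-1, 0, -0.09, 0, 0, 0, 0], [-1, 0, -0.12, 0, 0, 0, 0], [-1, 0, -0.15, 0, 0, 0, 0], [-1, 0, -0.16, 0, 0, 0, 0], [-1, 0, -0.16, 0, 0, 0, 0], [-1, 0, -0.16, 0, 0, 0, 0]],
])

```text
time_s: 9.75
position: [0.4998, 0.0822, 0.1679]
eef_rot: [0.992, -0.129, -0.0, 0.0]
contact_force: [-0.3, -0.1, 0.2]
grip_width: 0.0236
grip_force: 44.8
```

```bash
python3 -c "
from h import *
s=brass()
cv2.imwrite('pics/nest.png',cv2.resize(s[170:340,250:430],(635,600),interpolation=2))"
```

```text
brass ((383.5729675292969, 297.6334533691406), (10.022040367126465, 31.020599365234375), 72.6459732055664) [[0.0972 0.0345]] tcp [[0.0539 0.0291]] 0.1679 F [ 0.3 -0.1 -1.2]
```

View pics/nest.png

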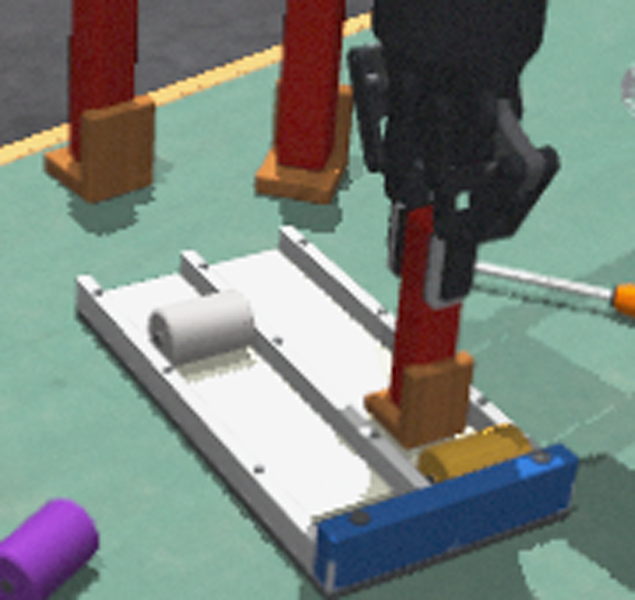

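The roller sits dropped against the blue stop (crop (475,455), x ≈ 0.097 in the track frame), and the steel roller hasn't moved. Next I back off and lift.

Emit:
step_arm([
  [[-1, 0, 0.1, 0, 0, 0, 0], [-1, 0, 0.2, -0.1, 0, 0, 0], [-1, 0, 0.3, -0.35, 0, 0, 0], [-1, 0, 0.5, -0.65, 0, 0, 0], [-1, 0, 0.75, -0.65, 0, 0, 0], [-1, 0, 1, -0.65, 0, 0, 0], [-1, 0, 1, -0.65, 0, 0, 0]],
])

```text
time_s: 10.5
position: [0.4737, -0.0172, 0.234]
eef_rot: [0.991, -0.131, 0.001, 0.001]
contact_force: [0.7, 0.5, -1.1]
grip_width: 0.0235
grip_force: 44.9
```

```bash
python3 -c "
from h import *
go((.56,-.205,.2),-104.7)"
```

```text
t 10.5 pos [ 0.4737 -0.0172  0.234 ] shift [1.322 1.588 0.344] turn [ 0.0004 -0.0005 -0.0022] q [-0.29 -0.04  1.95 -0.    1.23  1.54] w 0.0235 F 44.9
```

Emit:
step_arm([
  [[-1, 0.2, 0.25, 0, 0, 0, 0], [-1, 0.45, 0.55, 0, 0, 0, 0], [-1, 0.7, 0.85, 0, 0, 0, 0], [-1, 0.7, 0.85, 0, 0, 0, 0]],
])

```text
time_s: 10.9
position: [0.5214, -0.1184, 0.2338]
eef_rot: [0.991, -0.131, 0.001, 0.001]
contact_force: [-1.1, -0.1, -1.3]
grip_width: 0.0237
grip_force: 44.9
```

Emit:
step_arm([
  [[-1, 0.2, 0.25, 0, 0, 0, 0], [-1, 0.45, 0.55, 0, 0, 0, 0], [-1, 0.62, 0.74, 0.1, 0, 0, 0], [-1, 0.62, 0.74, 0.3, 0, 0, 0], [-1, 0.62, 0.74, 0.5, 0, 0, 0], [-1, 0.62, 0.74, 0.6, 0, 0, 0], [-1, 0.62, 0.74, 0.6, 0, 0, 0]],
])

```text
time_s: 11.6
position: [0.5598, -0.2008, 0.1713]
eef_rot: [0.992, -0.129, -0.002, -0.001]
contact_force: [-0.9, 0.6, -1.1]
grip_width: 0.0235
grip_force: 44.8
```

```bash
python3 -c "
from h import *
go((.56,-.205,.153),-104.7)"
```

```text
t 11.6 pos [ 0.5598 -0.2008  0.1713] shift [0.013 0.04  0.183] turn [-0.0004  0.0012 -0.0009] q [-0.55  0.34  1.65  0.    1.15  1.28] w 0.0235 F 44.8
```

Emit:
step_arm([
  [[-1, 0, 0, 0.06, 0, 0, 0], [-1, 0, 0, 0.11, 0, 0, 0], [-1, 0, 0, 0.15, 0, 0, 0], [-1, 0, 0, 0.17, 0, 0, 0], [-1, 0, 0, 0.18, 0, 0, 0], [-1, 0, 0, 0.18, 0, 0, 0]],
])

```text
time_s: 12.2
position: [0.5609, -0.202, 0.1549]
eef_rot: [0.992, -0.129, 0.0, 0.0]
contact_force: [0.7, -0.0, -2.3]
grip_width: 0.0234
grip_force: 44.9
```

```bash
python3 -c "
from h import *
go((.56,-.205,.153),-104.7);print(bot.get_obs()['contact_force'])"
```

```text
t 12.2 pos [ 0.5609 -0.202   0.1549] shift [-0.001  0.032  0.019] turn [ 0.    -0.    -0.001] q [-0.55  0.37  1.66 -0.    1.12  1.28] w 0.0234 F 44.9
[ 0.7319618  -0.03211514 -2.34357255]
```

Emit:
step_arm([
  [[-1, 0, 0, 0.01, 0, 0, 0], [-1, 0, 0, 0.02, 0, 0, 0], [-1, 0, 0, 0.025, 0, 0, 0], [-1, 0, 0, 0.025, 0, 0, 0]],
])

```text
time_s: 12.6
position: [0.561, -0.202, 0.1526]
eef_rot: [0.992, -0.129, 0.0, 0.0]
contact_force: [0.2, 0.4, -1.0]
grip_width: 0.024
grip_force: 45.0
```

Emit:
step_arm([
  [[-1, 0, 0, 0.005, 0, 0, 0], [-1, 0, 0, 0.01, 0, 0, 0], [-1, 0, 0, 0.01, 0, 0, 0]],
])

```text
time_s: 12.9
position: [0.5611, -0.202, 0.1525]
eef_rot: [0.992, -0.129, 0.0, 0.0]
contact_force: [-1.6, 1.9, 6.0]
grip_width: 0.0235
grip_force: 45.9
```

Paddle is on the bench (6 N upward). Opening slowly, then rising.

Emit:
step_arm([
  [[-0.4, 0, 0, 0, 0, 0, 0], [-0.3, 0, 0, 0, 0, 0, 0], [-0.1, 0, 0, 0, 0, 0, 0], [0.2, 0, 0, 0, 0, 0, 0], [0.6, 0, 0, 0, 0, 0, 0], [1, 0, 0, 0, 0, 0, 0], [1, 0, 0, 0, 0, 0, 0], [1, 0, 0, 0, 0, 0, 0]],
])

```text
time_s: 13.7
position: [0.5609, -0.202, 0.1514]
eef_rot: [0.992, -0.129, -0.0, -0.0]
contact_force: [-0.9, -0.6, 0.2]
grip_width: 0.0852
grip_force: 0.0
```

Emit:
step_arm([
  [[1, 0, 0, -0.1, 0, 0, 0], [1, 0, 0, -0.3, 0, 0, 0], [1, 0, 0, -0.6, 0, 0, 0], [1, 0, 0, -1, 0, 0, 0], [1, 0, 0, -1, 0, 0, 0], [1, 0, 0, -1, 0, 0, 0]],
])

```text
time_s: 14.3
position: [0.5615, -0.2023, 0.2534]
eef_rot: [0.992, -0.129, 0.002, 0.001]
contact_force: [-0.4, 0.1, -0.4]
grip_width: 0.0855
grip_force: 0.0
```

```bash
python3 -c "
from h import *
s=brass()
cv2.imwrite('pics/end.png',cv2.resize(s[110:340,220:440],(574,600),interpolation=2))"
```

```text
brass ((383.578369140625, 297.6297302246094), (10.072442054748535, 30.437889099121094), 72.89727020263672) [[0.0971 0.0345]] tcp [[-0.2054 -0.102 ]] 0.2516 F [-0.7  0.1 -0.6]
```

View pics/end.png

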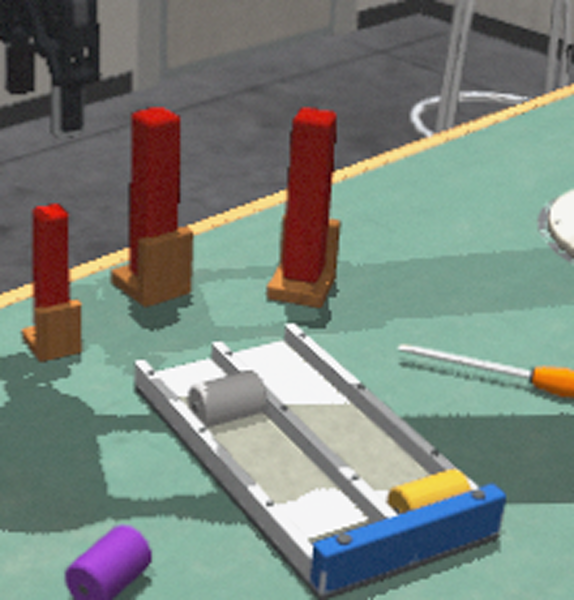

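The small paddle stands upright at (52,280), clear of the track. The brass roller is in the nest at (430,490), and the steel one is in place at (230,395).

```bash
python3 -c "
from plant import bot
print(bot.sign_off())"
```

```text
the job is handed in; nothing more can be done
None
```

I handed the job in at about 14 s; the last picture showed the brass roller in its nest at the blue stop, the steel roller in place, and the small paddle released and standing upright clear of the track; sign-off gave no verdict.

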